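Stand the slumped refill cartons back up

ROBOT

A 6-joint arm with a two-finger parallel gripper is mounted at the origin on a cart in front of the work surface, level with it; the furniture and walls round the work are solid. World frame = base frame: x ahead of the robot, y to its left, z up, the work surface at z = 0. Lengths are in mm, angles in rad, forces in N, time in s.
With the tool pointing down it reaches from about 350 to 875 mm from the base axis. Payload 4.2 kg.
Tool frame: the origin (TCP) lies at the very end of the fingers, on their centre line; the grasp point (between the pads) lies arm.grip_point_offset behind it (arm.grip_point_offset is the distance from the TCP to the grasp point, in mm); z points along the fingers, y is the line along which they close (so a half turn about z gives the same grasp; the last joint's range is limited). The gripper opens to 85 mm and grips with 20 to 120 N. Pads are 22 mm wide; open, the fingers measure 114 mm over their backs; the gripper's body (76 mm by 85 mm) begins 54 mm behind the grasp point. The pads swing forward as they close: fully open they stand 13 mm farther back than shut.
Start: joints at [0.259, 0.385, 0.008, 0, -1.194, -0.259], TCP at [624.979, 0.025, 231.312] pointing down, gripper open.
Joint ranges: [-3.14, 3.14], [-1.21, 2.06], [-1.07, 1.41], [-3.16, 2.05], [-2.99, -0.16], [-3.1, 3.1]. Speed limits (rad/s): [2.79, 2.79, 3.14, 3.14, 3.14, 3.14].

INTERFACE

Orientations are given as a unit quaternion [x, y, z, w].
In Python, from bench import arm, cams, ticket gives the robot as it stands.
- The arm moves only by the tool servo_tool, never from a script. Its argument "commands" is a list that holds one entry, the list of rows, each a list of 7 numbers: the closure in counts, from 0 (fully open) to 255 (shut), then the shift along the tool's x, y, z in m, then the turn, a rotation vector about the tool's x, y, z in degrees. In form: [[[grip, x, y, z, ax, ay, az], ...]]. A call has 1 to 10 rows; each row shifts and turns the commanded pose from where the row before left it, along the tool's axes as they then stand; what a row does not reach is not made up. A row lasts 1/12 s, in which the tool goes at most 41.7 mm and 7.16 degrees, less where a joint would pass 70% of its speed; a pose out of reach is approached as far as the arm can. A call with a gripper value outside its range is refused whole. The fingers move at their own pace and stop on an object; the grip force is fixed at half the most. Time passes only in rows, so rows that do not move let the fingers close. It gives the time, the measured TCP pose, the force, the opening and the grip force at its end, in the units of the state.
- arm.read_state(): the state, without advancing time (a new reading comes with each control period).
- cams.get_image(name): name is "scene" or "side" or "wrist"; returns a dict with "frame" (384x512x3 uint8, blue, green, red), "K" (3x3 intrinsics, pixels), "T" (4x4, takes a point from camera to world coordinates). Camera axes: x right, y up, looking along -z (the intrinsics and any distortion apply to the point x, -y, -z); pixel columns grow to the right and rows downward; lengths in mm; the calibration is good to about 2 mm. A picture is of the moment at which its call begins. There is no depth.
- ticket.job_done(): hands the job in; it is judged then, once.
The state is a dict: "clock": time; "joints": joint angles; "joint_vel": joint speeds; "joint_efforts": joint torques, N m; "position": TCP position; "ee_rot": TCP orientation; "contact_force": force on the tool from outside, world axes, zero at the start; "wrist_torque": the same for the moment, N m; "gripper_width": finger opening in mm; "grasp_force": force on a finger pad.
Only numpy, scipy, OpenCV 4.12 (cv2) and the standard library are available. Lean on these libraries where they do the work, as an engineer would, in place of code of your own. Each camera call takes 0.05 s, during which the arm holds its last target. There are 200 camera calls.

TASK

Two refill cartons have slumped over, one against the roll of tape and one against the slide box. Gently push the top of each carton back with the fingertips until it stands upright by itself where it is, move clear and let it stop rocking. Do not pinch, lift or drag the cartons, and do not shift the tape roll, the slide box or the other things around.

Things in the scene. Friction and masses are not known exactly. Their poses are not given: they have to be found in the camera images.
- tall_carton: taller white refill carton, teal mark on a narrow side, 90 wide x 30 thick x 125 mm tall. Origin: centre of its underside; z up its height, y through its thickness. Starts tilted 0.45 rad to its own +y, on its lower long edge (y = +15 mm, z = 0), +y face on the tape roll's top edge. About 120 g; tilted under 13 deg it rights itself if slow, then rocks 2-3 s.
- short_carton: shorter white refill carton, orange mark on a narrow side, 75 wide x 26 thick x 90 mm tall. Origin: centre of its underside; z up its height, y through its thickness. Starts tilted 0.45 rad to its own +y, on its lower long edge (y = +13 mm, z = 0), +y face on the slide box's top edge. About 90 g; tilted under 16 deg it rights itself if slow, then rocks 2-3 s.
- tape_roll: roll of brown packing tape lying flat, 96 mm across, 48 mm high, loose, about 300 g; the tall carton leans on it. Origin: centre of its underside
- slide_box: closed white plastic box for microscope slides, 68 (x) x 88 (y) x 36 mm high, loose, about 300 g; the short carton leans on its +x long side. Origin: centre of its underside
- jaw_model: larger teaching model of the jaws, 81 x 71 x 68 mm, a bystander. Origin: centre of its underside
- small_jaw_model: smaller teaching model of the jaws, 65 x 56 x 55 mm, a bystander. Origin: centre of its underside
- timer: red kitchen-style timer lying flat, 64 x 58 x 17 mm, a bystander. Origin: centre of its underside
- floss_box: white and teal floss dispenser, 20 x 44 x 62 mm, standing, a bystander. Origin: centre of its underside

How it is judged (in metres and radians):
At the end, for the whole second after the job is handed in: Both cartons stand upright (within 0.06 rad) and at rest with their undersides on the desk, each underside centre within 40 mm of where it was at the start; the tape roll and slide box are within 25 mm and the bystanders within 20 mm of their starts (angle between each of tall_carton, short_carton's own z axis and vertical below 0.06 rad and height (world z) of tall_carton between -0.004 and 0.004 m and distance of each of tall_carton, short_carton from where it was at the start of the episode below 0.04 m and linear speed of each of tall_carton, short_carton below 0.05 m/s and angular speed of each of tall_carton, short_carton below 0.5 rad/s and height (world z) of short_carton between -0.004 and 0.004 m and distance of each of tape_roll, slide_box from where it was at the start of the episode below 0.025 m and distance of each of jaw_model, small_jaw_model, timer, floss_box from where it was at the start of the episode below 0.02 m); the robot touches nothing.
It fails at once if a carton is lifted: its underside centre more than 25 mm above the desk (height (world z) of any of tall_carton, short_carton above 0.025 m).
It fails at once if a carton is squeezed or pushed with more than 15 N (contact force between the fingers and tall_carton above 15 N or contact force between the fingers and short_carton above 15 N).
It fails at once if a carton is knocked flat (tilted more than 1.2 rad) (angle between any of tall_carton, short_carton's own z axis and vertical above 1.2 rad).
It fails at once if the tape roll or the slide box is shifted more than 25 mm (distance of any of tape_roll, slide_box from where it was at the start of the episode above 0.025 m).
It fails at once if a bystander is shifted more than 20 mm (distance of any of jaw_model, small_jaw_model, timer, floss_box from where it was at the start of the episode above 0.02 m).
It also fails if it takes over 64 s, if anything falls off the work surface, if the arm or the gripper's body presses on something with over 40 N, if the wrist force passes 120 N, or if a joint passes its speed limit or range.

## Working session

There is one attempt and no reset: what is moved stays moved. The work goes in short steps, Python scripts to look and compute and a tool call to move; the robot and the scene stay as the last step left them, time stands still between calls to the robot, and variables do not carry over. Pictures are saved under pics/ and viewed, at most 10 in all, crops included, and the job is handed in when it is done.

Besides the shell and the picture viewer there is one more tool, called by a JSON object that holds its "name" and its "arguments". servo_tool: Moves the arm, as the interface text tells. Its arguments: {"type":"object","properties":{"commands":{"type":"array","items":{"type":"array","items":{"type":"array","items":{"type":"number"}}}}},"required":["commands"]}

```bash
mkdir -p pics; python3 - <<'E'
from bench import arm,cams
import cv2,numpy as np
for n in("scene","side"):
    d=cams.get_image(n);cv2.imwrite(f"pics/{n}0.png",cv2.resize(d["frame"],(800,600),interpolation=cv2.INTER_CUBIC));print(n,d["K"].tolist(),d["T"].round(3).tolist(),[k for k in d])
s=arm.read_state();print(s,arm.grip_point_offset)
E
```

```text
scene [[379.6041696339516, 0.0, 249.53701451292036], [0.0, 379.6041696339516, 193.1502009669566], [0.0, 0.0, 1.0]] [[-0.834, 0.39, -0.389, 213.907], [-0.551, -0.588, 0.592, 718.361], [0.002, 0.708, 0.706, 691.817], [0.0, 0.0, 0.0, 1.0]] ['frame', 'K', 'T']
side [[369.5541075815008, 0.0, 251.78575528729826], [0.0, 369.5541075815008, 194.73380540737364], [0.0, 0.0, 1.0]] [[-0.823, 0.292, -0.488, 126.913], [-0.568, -0.393, 0.723, 847.48], [0.019, 0.872, 0.489, 495.749], [0.0, 0.0, 0.0, 1.0]] ['frame', 'K', 'T']
{'clock': 0.1, 'joints': array([ 2.58598212e-01,  3.85521417e-01,  6.76015696e-03, -4.40142581e-04,
       -1.19398886e+00, -2.58609791e-01]), 'joint_vel': array([ 0.00052369, -0.00203925,  0.00302446,  0.00058623, -0.00073525,
        0.00022875]), 'joint_efforts': array([-2.41840362e-04, -3.93318665e+01,  1.88929778e+01,  4.19793829e+00,
       -2.58899068e-03, -3.31562532e-06]), 'position': array([6.24482568e+02, 1.86698426e-02, 2.30304080e+02]), 'ee_rot': array([-7.07044933e-01,  7.07167920e-01,  6.67968587e-04, -7.41608953e-04]), 'contact_force': array([-1.12941758,  0.13664091, -0.60798236]), 'wrist_torque': array([0.01581303, 0.04231557, 0.02540082]), 'grasp_force': 0.0, 'gripper_width': 85.42981114070051} 18.700000000000003
```

View pics/scene0.png

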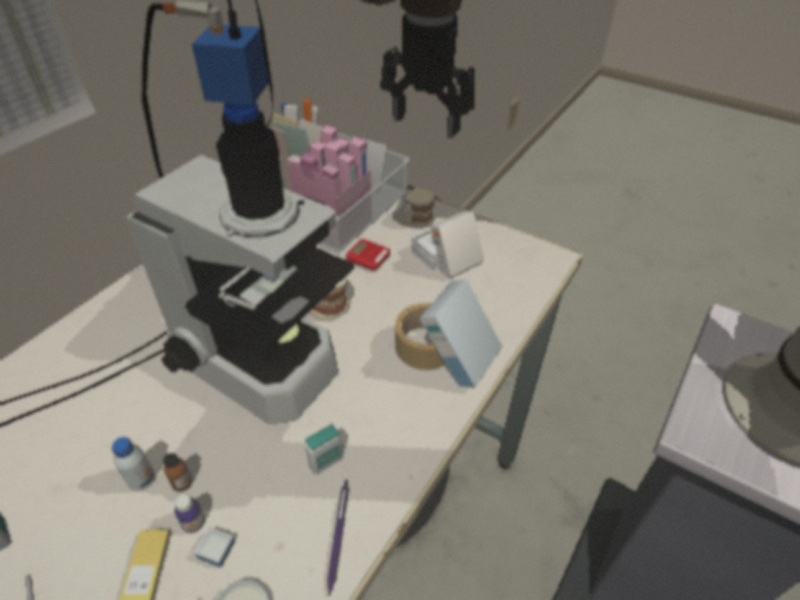

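View pics/side0.png

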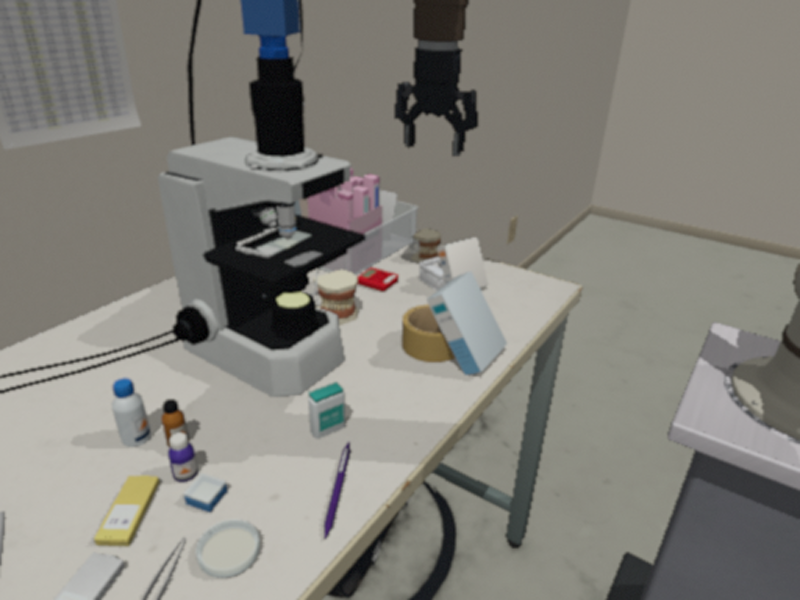

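Both views show the tall carton (about 460,330 in the scene view) leaning away from the robot onto the tape, and the short carton (about 460,245) leaning on the slide box. I'll enlarge both for corner positions.

```bash
python3 - <<'E'
import cv2,numpy as np
from bench import cams
o=[]
for n,(x,y) in(("scene",(245,130)),("side",(245,145))):
    f=cams.get_image(n)["frame"][y:y+125,x:x+90]
    f=cv2.resize(f,None,fx=4.4,fy=4.4,interpolation=cv2.INTER_CUBIC)
    for i in range(0,90,10): cv2.putText(f,str(x+i),(int(i*4.4),8),0,.3,(0,0,255));cv2.line(f,(int(i*4.4),10),(int(i*4.4),14),(0,0,255))
    for i in range(10,125,10): cv2.putText(f,str(y+i)+"-",(0,int(i*4.4)+4),0,.3,(0,0,255))
    o.append(f)
cv2.imwrite("pics/crop1.png",np.hstack(o))
E
```

```text
(no output)
```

View pics/crop1.png

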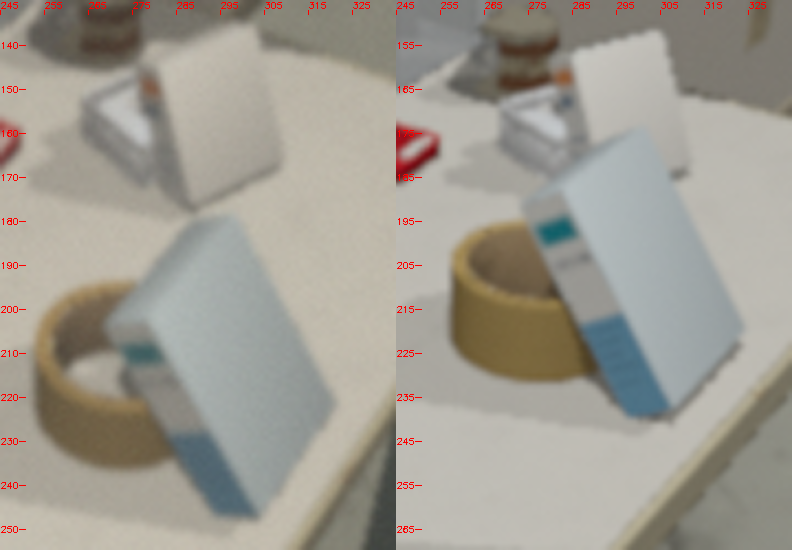

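```bash
cat > fit.py <<'E'
import numpy as np
from scipy.optimize import least_squares
from bench import cams
C={n:cams.get_image(n) for n in("scene","side")}
off={"scene":(245,130),"side":(245,145)}
def proj(n,P):
    d=C[n];q=(np.atleast_2d(P)-d["T"][:3,3])@d["T"][:3,:3]
    u=np.c_[q[:,0],-q[:,1],-q[:,2]]@d["K"].T
    return u[:,:2]/u[:,2:]
def pose(p,t,h): # pivot x,y and yaw; return fn local->world
    c,s=np.cos(p[2]),np.sin(p[2])
    Rz=np.array([[c,-s,0],[s,c,0],[0,0,1]]);ct,st=np.cos(t),np.sin(t)
    Rx=np.array([[1,0,0],[0,ct,st],[0,-st,ct]])
    return lambda L:(np.atleast_2d(L)-[0,h,0])@(Rz@Rx).T+[p[0],p[1],0]
E
python3 - <<'E'
from fit import *
def run(W,H,Z,obs,p0):
    def res(p):
        f=pose(p,.45,H)
        return np.concatenate([(proj(n,f([sx*W,sy*H,z*Z]))[0]-(np.array(off[n])+np.array(px)/4.4)) for n,(sx,sy,z),px in obs])
    r=least_squares(res,p0,loss="soft_l1");f=pose(r.x,.45,H)
    print(r.x.round(3),"res px",r.fun.reshape(-1,2).round(1).tolist())
    print(" origin",f([0,0,0]).round(1)," top +y edge mid",f([0,H,Z]).round(1),"ends",f([[-W,H,Z],[W,H,Z]]).round(1).tolist(),"lean dir",[-np.sin(r.x[2]).round(3),np.cos(r.x[2]).round(3)])
a,b="scene","side"
run(45,15,125,[(a,(-1,-1,1),(150,318)),(a,(1,-1,1),(235,215)),(a,(1,-1,0),(335,405)),(a,(-1,-1,0),(258,517)),(a,(-1,1,1),(107,318)),(a,(-1,1,0),(213,513)),
 (b,(-1,-1,1),(169,188)),(b,(1,-1,1),(244,130)),(b,(1,-1,0),(347,330)),(b,(-1,-1,0),(272,416)),(b,(-1,1,1),(126,205)),(b,(-1,1,0),(231,413))],[430,0,-1.57])
run(37.5,13,90,[(a,(-1,-1,1),(157,75)),(a,(1,-1,1),(253,25)),(a,(1,-1,0),(280,160)),(a,(-1,-1,0),(193,208)),(a,(-1,1,1),(137,62)),
 (b,(-1,-1,1),(181,55)),(b,(1,-1,1),(264,30)),(b,(1,-1,0),(290,172))],[550,-150,-1.57])
E
```

```text
[405.824 149.532 -39.127] res px [[22.5, -3.5], [16.8, -6.1], [9.9, -7.8], [15.9, -6.3], [19.6, -3.1], [14.0, -5.9], [22.0, -2.3], [17.6, -4.9], [10.7, -4.0], [17.0, -4.5], [19.5, -3.7], [14.3, -2.4]]
 origin [[392.5 147.6   6.5]]  top +y edge mid [[459.6 157.3 112.6]] ends [[453.2, 201.8, 112.6], [466.1, 112.7, 112.6]] lean dir [np.float64(0.99), np.float64(0.142)]
[544.594  -0.96   73.493] res px [[0.1, -1.1], [-0.1, -0.3], [0.6, -0.0], [-0.2, 0.3], [-1.4, 0.9], [-0.8, 0.5], [0.4, 0.3], [1.4, -1.3]]
 origin [[533.5   2.9   5.7]]  top +y edge mid [[581.6 -13.8  81. ]] ends [[593.9, 21.6, 81.0], [569.3, -49.2, 81.0]] lean dir [np.float64(0.945), np.float64(-0.328)]
```

```bash
python3 - <<'E'
from fit import *
a,b="scene","side"
W,H,Z=45,15,125
obs=[(a,(-1,-1,1),(150,318)),(a,(1,-1,1),(235,215)),(a,(1,-1,0),(335,405)),(a,(-1,-1,0),(258,517)),(a,(-1,1,1),(107,318)),(a,(-1,1,0),(213,513)),
 (b,(-1,-1,1),(169,188)),(b,(1,-1,1),(244,130)),(b,(1,-1,0),(347,330)),(b,(-1,-1,0),(272,416)),(b,(-1,1,1),(126,205)),(b,(-1,1,0),(231,413))]
def res(p):
    f=pose(p,.45,H)
    return np.concatenate([(proj(n,f([sx*W,sy*H,z*Z]))[0]-(np.array(off[n])+np.array(px)/4.4)) for n,(sx,sy,z),px in obs])
for y0 in(-1.57,-2.,-1.2):
    r=least_squares(res,[420,130,y0],x_scale=[50,50,1]);f=pose(r.x,.45,H)
    print(r.x.round(3),r.cost,r.fun.reshape(-1,2).round(1).tolist());print(f([0,0,0]).round(1),f([0,H,Z]).round(1),"ends",f([[-W,H,Z],[W,H,Z]]).round(1).tolist(),-np.sin(r.x[2]),np.cos(r.x[2]))
# tape: top-rim / bottom extremes vs expected
t=np.linspace(0,6.283,200);ob=[("scene",37,None),("scene",None,468),("side",54,None),("side",None,381)]
def tr(p):
    o=[]
    for n,x,y in ob:
        P=np.vstack([np.c_[p[0]+48*np.cos(t),p[1]+48*np.sin(t),0*t+z] for z in(0,48)]);q=(proj(n,P)-off[n])*4.4
        o.append(q[:,0].min()-x if x else q[:,1].max()-y)
    return o
r=least_squares(tr,[480,130]);print("tape",r.x,r.fun)
E
```

```text
[428.132 185.656  -1.491] 57.7019056523246 [[3.6, 1.8], [1.8, -0.8], [-4.3, -1.3], [-2.0, 0.1], [1.3, 1.5], [-3.3, -0.1], [3.7, 0.5], [3.4, -2.0], [-3.1, 0.2], [-0.8, -0.3], [1.8, -1.3], [-3.1, 1.4]]
[[414.7 184.6   6.5]] [[482.3 190.  112.6]] ends [[478.8, 234.8, 112.6], [485.9, 145.1, 112.6]] 0.9968375693353405 0.07946609567362771
[428.132 185.656  -1.491] 57.70190565320962 [[3.6, 1.8], [1.8, -0.8], [-4.3, -1.3], [-2.0, 0.1], [1.3, 1.5], [-3.3, -0.1], [3.7, 0.5], [3.4, -2.0], [-3.1, 0.2], [-0.8, -0.3], [1.8, -1.3], [-3.1, 1.4]]
[[414.7 184.6   6.5]] [[482.3 190.  112.6]] ends [[478.8, 234.8, 112.6], [485.9, 145.1, 112.6]] 0.9968375267607009 0.07946662973606551
[428.132 185.656  -1.491] 57.70190565244277 [[3.6, 1.8], [1.8, -0.8], [-4.3, -1.3], [-2.0, 0.1], [1.3, 1.5], [-3.3, -0.1], [3.7, 0.5], [3.4, -2.0], [-3.1, 0.2], [-0.8, -0.3], [1.8, -1.3], [-3.1, 1.4]]
[[414.7 184.6   6.5]] [[482.3 190.  112.6]] ends [[478.8, 234.8, 112.6], [485.9, 145.1, 112.6]] 0.9968375912339859 0.07946582097244609
tape [497.20346205 184.84357302] [-1.8485732  -1.68195183  1.805999    2.33992795]
```

```bash
python3 - <<'E'
from fit import *
a,b="scene","side"
for W,H,Z,obs,g in((45,15,125,[(a,(-1,-1,1),(150,318)),(a,(1,-1,1),(235,215)),(a,(1,-1,0),(335,405)),(a,(-1,-1,0),(258,517)),(a,(-1,1,1),(107,318)),(a,(-1,1,0),(213,513)),
 (b,(-1,-1,1),(169,188)),(b,(1,-1,1),(244,130)),(b,(1,-1,0),(347,330)),(b,(-1,-1,0),(272,416)),(b,(-1,1,1),(126,205)),(b,(-1,1,0),(231,413))],[428,185,-1.5,.45]),
 (37.5,13,90,[(a,(-1,-1,1),(157,75)),(a,(1,-1,1),(253,25)),(a,(1,-1,0),(280,160)),(a,(-1,-1,0),(193,208)),(a,(-1,1,1),(137,62)),
 (b,(-1,-1,1),(181,55)),(b,(1,-1,1),(264,30)),(b,(1,-1,0),(290,172))],[545,-1,-1.9,.45])):
    def res(p):
        f=pose(p,p[3],H)
        return np.concatenate([(proj(n,f([sx*W,sy*H,z*Z]))[0]-(np.array(off[n])+np.array(px)/4.4)) for n,(sx,sy,z),px in obs])
    r=least_squares(res,g,x_scale=[50,50,1,1]);f=pose(r.x,r.x[3],H)
    print(r.x.round(3),r.fun.reshape(-1,2).round(1).tolist());print(f([0,0,0]).round(1),f([0,H,Z]).round(1),"ends",f([[-W,H,Z],[W,H,Z]]).round(1).tolist(),-np.sin(r.x[2]),np.cos(r.x[2]))
d=cams.get_image("wrist");import cv2;cv2.imwrite("pics/w0.png",d["frame"])
E
```

```text
[419.847 183.384  -1.549   0.581] [[-0.2, 0.3], [0.2, -1.1], [-0.5, -0.9], [-0.2, -0.2], [-1.1, 1.1], [-0.7, 0.4], [0.0, 0.4], [1.9, -1.4], [0.6, 0.1], [1.0, -1.0], [-0.6, -0.0], [-0.4, 1.8]]
[[407.3 183.1   8.2]] [[488.5 184.9 104.5]] ends [[487.5, 229.8, 104.5], [489.4, 139.9, 104.5]] 0.9997708659905598 0.021405969178859625
[ 5.47521e+02 -1.57100e+00 -1.88900e+00  3.93000e-01] [[0.7, -0.7], [0.2, -0.2], [-0.2, -0.2], [-0.7, 0.3], [-1.1, 0.8], [-0.3, 0.7], [0.7, 0.3], [0.7, -1.2]]
[[536.1   2.2   5. ]] [[580.3 -12.4  83.1]] ends [[592.0, 23.2, 83.1], [568.5, -48.0, 83.1]] 0.9496640495007089 -0.31327015990342105
```

View pics/w0.png

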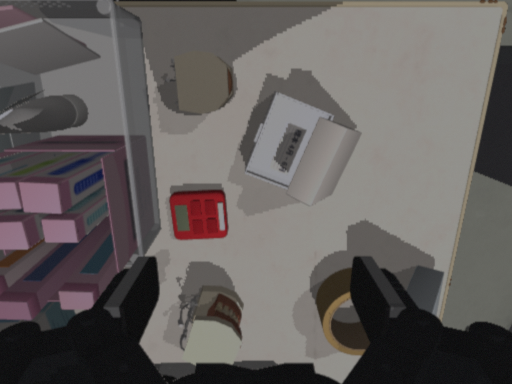

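The wrist view shows the short carton (325,160) leaning up-left over the slide box (290,140). The tape is at (355,310) and the tall carton at (425,300). I'll check clearance to the microscope.

```bash
python3 - <<'E'
from fit import *
for name,s,d in(("stage tip",(352,265),(362,240)),("base corner",(335,345),(342,335)),("arm corner",(333,213),(349,165))):
    r=least_squares(lambda P:np.r_[proj("scene",P)[0]-np.array(s)*.64,proj("side",P)[0]-np.array(d)*.64],[550,250,100],x_scale=100);print(name,r.x.round(),r.fun.round(1))
E
```

```text
stage tip [572. 265. 185.] [-0.7  0.   0.7  0. ]
base corner [596. 286.  33.] [-0.5  0.   0.5  0. ]
arm corner [558. 311. 301.] [-0.2  0.   0.2  0. ]
```

{"name": "servo_tool", "arguments": {"commands": [[[255,0,0,0.008,0,0,-7.16],[255,0,0,0.008,0,0,-7.16],[255,0,0,0.008,0,0,-7.16],[255,0,0,0.008,0,0,-7.16],[255,0,0,0.008,0,0,-7.16],[255,0,0,0.008,0,0,-7.16],[255,0,0,0.008,0,0,-7.16],[255,0,0,0.008,0,0,-7.16],[255,0,0,0.008,0,0,-7.16],[255,0,0,0.008,0,0,-7.16]]]}}

```text
clock: 1.48
position: [625.0, 0.1, 151.0]
ee_rot: [0.988, -0.157, 0.0, -0.0]
contact_force: [-0.2, 0.4, -0.3]
gripper_width: 0.1
grasp_force: 0.0
```

{"name": "servo_tool", "arguments": {"commands": [[[255,-0.002,0.012,0.01,0,0,0],[255,-0.002,0.0136,0.01,0,0,0],[255,0,0,0.01,0,0,0],[255,0,0,0.01,0,0,0],[255,0,0,0.01,0,0,0],[255,0,0,0,0,0,0],[255,0,0,0,0,0,0]]]}}

```text
clock: 2.07
position: [613.1, -22.7, 100.6]
ee_rot: [0.987, -0.16, -0.001, 0.0]
contact_force: [-0.4, -0.6, 0.7]
gripper_width: 0.0
grasp_force: 0.0
```

```bash
python3 - <<'E'
from bench import cams
import cv2,numpy as np
o=[]
for n,(x,y) in(("scene",(205,50)),("side",(205,50))):
    o.append(cv2.resize(cams.get_image(n)["frame"][y:y+190,x:x+130],None,fx=3,fy=3,interpolation=cv2.INTER_CUBIC))
cv2.imwrite("pics/c2.png",np.hstack(o))
E
```

```text
(no output)
```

View pics/c2.png

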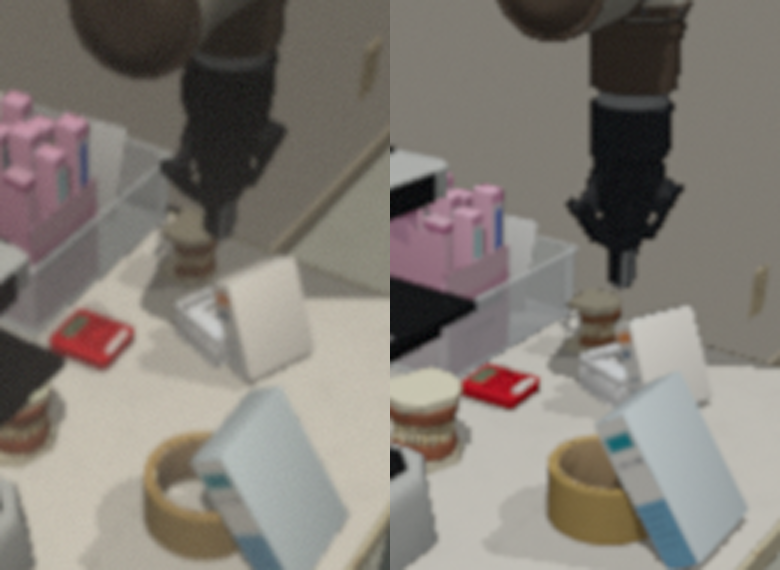

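The closed fingers hang behind the short carton's top, over the slide box and clear of the small jaw model. I'll go down and push.

{"name": "servo_tool", "arguments": {"commands": [[[255,0,0,0.008,0,0,0],[255,0,0,0.01,0,0,0],[255,0,0,0.01,0,0,0],[255,0,0,0.01,0,0,0],[255,-0.004,0,0,0,0,0],[255,-0.004,0,0,0,0,0],[255,-0.004,0,0,0,0,0],[255,-0.003,0,0,0,0,0],[255,-0.002,0,0,0,0,0],[255,-0.001,0,0,0,0,0]]]}}

```text
clock: 3.0
position: [595.9, -17.1, 63.9]
ee_rot: [0.987, -0.16, 0.0, -0.0]
contact_force: [-0.1, -0.5, 0.7]
gripper_width: 0.5
grasp_force: 0.0
```

{"name": "servo_tool", "arguments": {"commands": [[[255,-0.001,0,0,0,0,0],[255,-0.001,0,0,0,0,0],[255,-0.001,0,0,0,0,0],[255,-0.001,0,0,0,0,0],[255,-0.001,0,0,0,0,0],[255,-0.001,0,0,0,0,0],[255,-0.001,0,0,0,0,0],[255,-0.001,0,0,0,0,0],[255,-0.001,0,0,0,0,0],[255,-0.001,0,0,0,0,0]]]}}

```text
clock: 3.83
position: [586.4, -14.1, 63.3]
ee_rot: [0.987, -0.16, -0.0, 0.0]
contact_force: [0.5, -0.3, 0.3]
gripper_width: -0.1
grasp_force: 0.0
```

{"name": "servo_tool", "arguments": {"commands": [[[255,-0.001,0,0,0,0,0],[255,-0.001,0,0,0,0,0],[255,-0.001,0,0,0,0,0],[255,-0.001,0,0,0,0,0],[255,0,0,0,0,0,0]]]}}

```text
clock: 4.25
position: [582.5, -12.9, 63.3]
ee_rot: [0.987, -0.16, -0.0, 0.0]
contact_force: [-0.9, -0.0, -0.3]
gripper_width: 0.1
grasp_force: 0.0
```

```bash
cat > shot.py <<'E'
import sys,cv2,numpy as np
from bench import cams
x,y=int(sys.argv[2]),int(sys.argv[3]);o=[]
for n,dy in(("scene",0),("side",10)):
    o.append(cv2.resize(cams.get_image(n)["frame"][y+dy:y+dy+140,x:x+95],None,fx=4.2,fy=4.2,interpolation=cv2.INTER_CUBIC))
cv2.imwrite(sys.argv[1],np.hstack(o))
E
python3 shot.py pics/c3.png 245 115
```

```text
(no output)
```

View pics/c3.png

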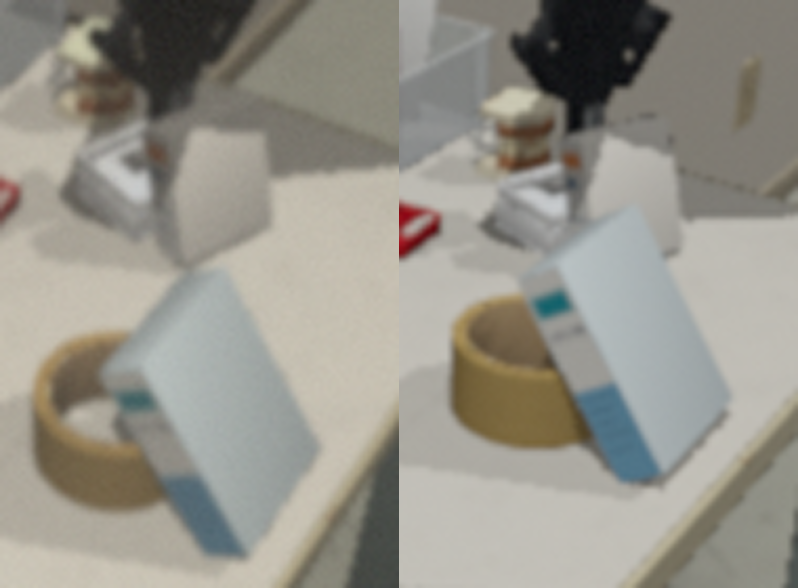

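In both views the short carton (about 215,195 and 630,180) is nearly upright with the fingers behind its top. I'll follow it to upright.

{"name": "servo_tool", "arguments": {"commands": [[[255,-0.001,0,0,0,0,0],[255,-0.001,0,0,0,0,0],[255,-0.001,0,0,0,0,0],[255,-0.001,0,0,0,0,0],[255,-0.001,0,0,0,0,0],[255,-0.001,0,0,0,0,0],[255,-0.001,0,0,0,0,0],[255,-0.001,0,0,0,0,0],[255,-0.001,0,0,0,0,0],[255,-0.001,0,0,0,0,0]]]}}

```text
clock: 5.18
position: [573.1, -9.7, 63.3]
ee_rot: [0.987, -0.16, -0.0, 0.0]
contact_force: [-0.5, 0.1, -0.3]
gripper_width: -0.0
grasp_force: 0.0
```

{"name": "servo_tool", "arguments": {"commands": [[[255,-0.001,0,0,0,0,0],[255,-0.001,0,0,0,0,0],[255,-0.001,0,0,0,0,0],[255,-0.001,0,0,0,0,0],[255,-0.001,0,0,0,0,0],[255,-0.001,0,0,0,0,0],[255,0,0,0,0,0,0],[255,0,0,0,0,0,0]]]}}

```text
clock: 5.85
position: [567.5, -7.8, 63.3]
ee_rot: [0.987, -0.16, 0.0, 0.0]
contact_force: [0.3, -0.8, -0.7]
gripper_width: 0.0
grasp_force: 0.0
```

```bash
python3 shot.py pics/c4.png 245 115
```

```text
(no output)
```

View pics/c4.png

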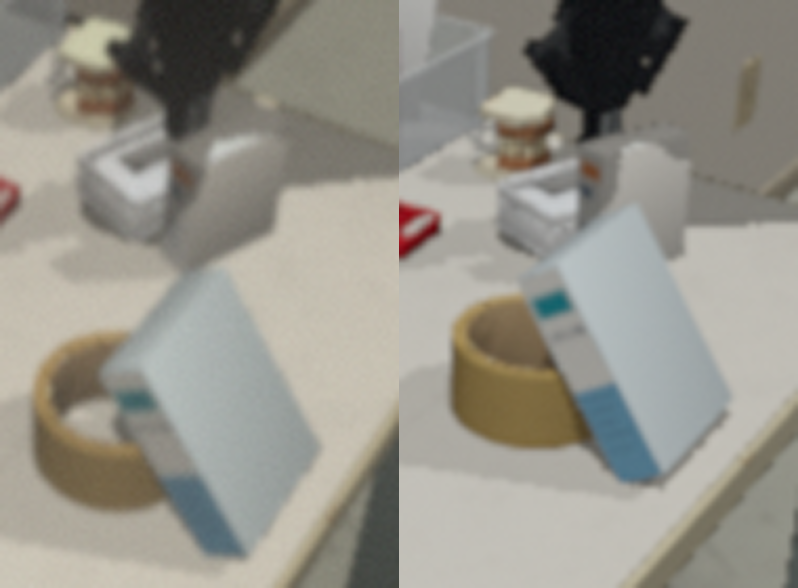

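The short carton (225,205 and 635,190) stands close to upright, past its balance point. I'll back off, rise and go to the tall carton.

{"name": "servo_tool", "arguments": {"commands": [[[255,0.002,0,0,0,0,0],[255,0.006,0,0,0,0,0],[255,0.01,0,0,0,0,0],[255,0.01,0,0,0,0,0],[255,0.002,0,-0.01,0,0,0],[255,0,0,-0.02,0,0,-6.5],[255,0,0,-0.03,0,0,-6.5],[255,0,0,-0.03,0,0,-6.5],[255,0,0,-0.02,0,0,0],[255,0,0,0,0,0,0]]]}}

```text
clock: 6.78
position: [599.5, -17.3, 179.8]
ee_rot: [1.0, 0.01, 0.006, -0.0]
contact_force: [0.4, 0.4, 1.2]
gripper_width: 0.1
grasp_force: 0.0
```

{"name": "servo_tool", "arguments": {"commands": [[[255,-0.0072,-0.0204,0,0,0,0],[255,-0.0072,-0.0204,0,0,0,0],[255,-0.0072,-0.0204,0,0,0,0],[255,-0.0072,-0.0204,0,0,0,0],[255,-0.0072,-0.0204,0,0,0,0],[255,-0.0072,-0.0204,0,0,0,0],[255,-0.0072,-0.0204,0,0,0,0],[255,-0.0072,-0.0204,0,0,0,0],[255,-0.0072,-0.0204,0,0,0,0],[255,-0.0072,-0.0204,0,0,0,0]]]}}

```text
clock: 7.62
position: [519.8, 186.1, 173.4]
ee_rot: [1.0, 0.009, -0.0, 0.0]
contact_force: [-0.0, -0.3, -0.6]
gripper_width: 0.3
grasp_force: 0.0
```

{"name": "servo_tool", "arguments": {"commands": [[[255,0,0,0.02,0,0,0],[255,0,0,0.015,0,0,0],[255,0,0,0.01,0,0,0],[255,0,0,0,0,0,0]]]}}

```text
clock: 7.95
position: [518.9, 184.4, 126.0]
ee_rot: [1.0, 0.009, -0.002, 0.001]
contact_force: [-0.1, -0.2, -0.4]
gripper_width: -0.2
grasp_force: 0.0
```

```bash
python3 shot.py pics/c5.png 245 115
```

```text
(no output)
```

View pics/c5.png

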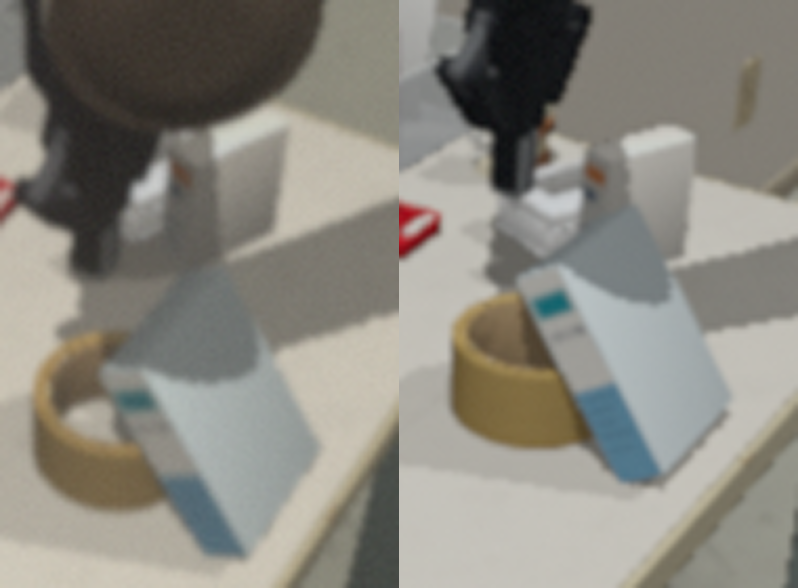

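The short carton stands upright (250,190 and 640,190), and the fingers are behind the tall carton's top. Now I'll go down and push.

{"name": "servo_tool", "arguments": {"commands": [[[255,0,0,0.012,0,0,0],[255,0,0,0.012,0,0,0],[255,0,0,0.012,0,0,0],[255,0,0,0.01,0,0,0],[255,-0.004,0,0,0,0,0],[255,-0.004,0,0,0,0,0],[255,-0.003,0,0,0,0,0],[255,-0.002,0,0,0,0,0],[255,-0.001,0,0,0,0,0],[255,-0.001,0,0,0,0,0]]]}}

```text
clock: 8.88
position: [505.2, 185.2, 83.0]
ee_rot: [1.0, 0.01, 0.001, -0.0]
contact_force: [-1.1, 0.3, 0.6]
gripper_width: 0.1
grasp_force: 0.0
```

{"name": "servo_tool", "arguments": {"commands": [[[255,-0.0012,0,0,0,0,0],[255,-0.0012,0,0,0,0,0],[255,-0.0012,0,0,0,0,0],[255,-0.0012,0,0,0,0,0],[255,-0.0012,0,0,0,0,0],[255,-0.0012,0,0,0,0,0],[255,-0.0012,0,0,0,0,0],[255,-0.0012,0,0,0,0,0],[255,-0.0012,0,0,0,0,0],[255,-0.0012,0,0,0,0,0]]]}}

```text
clock: 9.72
position: [493.0, 184.7, 82.3]
ee_rot: [1.0, 0.01, -0.0, 0.0]
contact_force: [0.2, 1.1, 0.9]
gripper_width: -0.3
grasp_force: 0.2
```

{"name": "servo_tool", "arguments": {"commands": [[[255,-0.0012,0,0,0,0,0],[255,-0.0012,0,0,0,0,0],[255,-0.0012,0,0,0,0,0],[255,-0.0012,0,0,0,0,0],[255,-0.0012,0,0,0,0,0],[255,-0.0012,0,0,0,0,0],[255,-0.0012,0,0,0,0,0],[255,-0.0012,0,0,0,0,0],[255,-0.0012,0,0,0,0,0],[255,-0.0012,0,0,0,0,0]]]}}

```text
clock: 10.55
position: [481.0, 184.5, 82.3]
ee_rot: [1.0, 0.01, -0.0, 0.0]
contact_force: [0.3, -0.1, -0.0]
gripper_width: 0.2
grasp_force: 0.1
```

```bash
python3 shot.py pics/c6.png 245 115
```

```text
(no output)
```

View pics/c6.png

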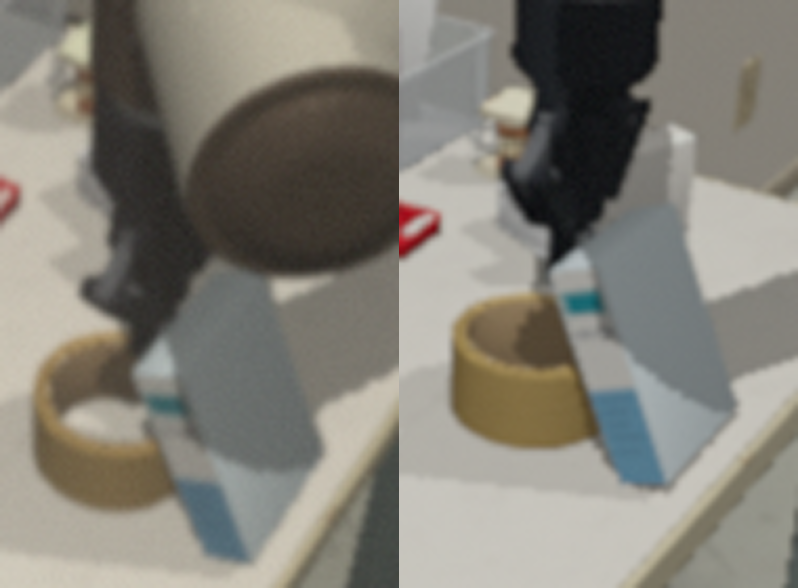

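The tall carton follows the fingers and its base edge has stayed in place (225,555 and 650,485). I'll continue slowly past the balance point.

{"name": "servo_tool", "arguments": {"commands": [[[255,-0.0012,0,0,0,0,0],[255,-0.0012,0,0,0,0,0],[255,-0.0012,0,0,0,0,0],[255,-0.0012,0,0,0,0,0],[255,-0.0012,0,0,0,0,0],[255,-0.0012,0,0,0,0,0],[255,-0.0012,0,0,0,0,0],[255,-0.0012,0,0,0,0,0],[255,-0.0012,0,0,0,0,0],[255,-0.0012,0,0,0,0,0]]]}}

```text
clock: 11.48
position: [469.0, 184.2, 82.3]
ee_rot: [1.0, 0.01, -0.0, 0.0]
contact_force: [0.9, 0.1, -0.5]
gripper_width: 0.2
grasp_force: 0.0
```

{"name": "servo_tool", "arguments": {"commands": [[[255,-0.001,0,0,0,0,0],[255,-0.0008,0,0,0,0,0],[255,-0.0008,0,0,0,0,0],[255,-0.0008,0,0,0,0,0],[255,-0.0008,0,0,0,0,0],[255,-0.0008,0,0,0,0,0],[255,-0.0008,0,0,0,0,0],[255,-0.0008,0,0,0,0,0],[255,-0.0008,0,0,0,0,0],[255,-0.0008,0,0,0,0,0]]]}}

```text
clock: 12.32
position: [460.9, 184.1, 82.3]
ee_rot: [1.0, 0.01, 0.0, -0.0]
contact_force: [0.5, 0.0, 0.2]
gripper_width: 0.2
grasp_force: 0.0
```

{"name": "servo_tool", "arguments": {"commands": [[[255,-0.0008,0,0,0,0,0],[255,-0.0008,0,0,0,0,0],[255,-0.0008,0,0,0,0,0],[255,-0.0008,0,0,0,0,0],[255,-0.0008,0,0,0,0,0],[255,-0.0008,0,0,0,0,0],[255,-0.0008,0,0,0,0,0],[255,-0.0008,0,0,0,0,0],[255,-0.0008,0,0,0,0,0],[255,-0.0008,0,0,0,0,0]]]}}

```text
clock: 13.15
position: [454.1, 184.5, 83.5]
ee_rot: [1.0, 0.01, 0.001, -0.001]
contact_force: [1.3, -1.4, 9.0]
gripper_width: 0.3
grasp_force: 0.2
```

{"name": "servo_tool", "arguments": {"commands": [[[255,-0.0008,0,0,0,0,0],[255,-0.0008,0,0,0,0,0],[255,-0.0008,0,0,0,0,0],[255,-0.0008,0,0,0,0,0],[255,-0.0008,0,0,0,0,0],[255,-0.0008,0,0,0,0,0],[255,-0.0008,0,0,0,0,0],[255,-0.0008,0,0,0,0,0],[255,-0.0008,0,0,0,0,0],[255,-0.0008,0,0,0,0,0]]]}}

```text
clock: 13.98
position: [447.1, 184.6, 84.6]
ee_rot: [1.0, 0.01, 0.003, -0.001]
contact_force: [1.6, -2.4, 13.3]
gripper_width: 0.3
grasp_force: 0.6
```

{"name": "servo_tool", "arguments": {"commands": [[[255,-0.0008,0,0,0,0,0],[255,-0.0008,0,0,0,0,0],[255,-0.0008,0,0,0,0,0],[255,-0.0008,0,0,0,0,0],[255,0,0,0,0,0,0],[255,0,0,0,0,0,0],[255,0,0,0,0,0,0],[255,0,0,0,0,0,0],[255,0,0,0,0,0,0],[255,0,0,0,0,0,0]]]}}

```text
clock: 14.82
position: [444.2, 184.6, 85.0]
ee_rot: [1.0, 0.011, 0.003, -0.001]
contact_force: [0.1, -3.3, 15.6]
gripper_width: 0.4
grasp_force: 0.9
```

An upward force of 15 N has built up, so the linkage is resting on the carton top. I'll ease straight up.

{"name": "servo_tool", "arguments": {"commands": [[[255,0,0,-0.004,0,0,0],[255,0,0,-0.004,0,0,0],[255,0,0,-0.004,0,0,0],[255,0,0,0,0,0,0],[255,0,0,0,0,0,0]]]}}

```text
clock: 15.23
position: [441.4, 183.7, 94.1]
ee_rot: [1.0, 0.01, -0.0, 0.0]
contact_force: [0.1, -0.3, -0.2]
gripper_width: 0.1
grasp_force: 0.0
```

```bash
python3 shot.py pics/c7.png 245 115
```

```text
(no output)
```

View pics/c7.png

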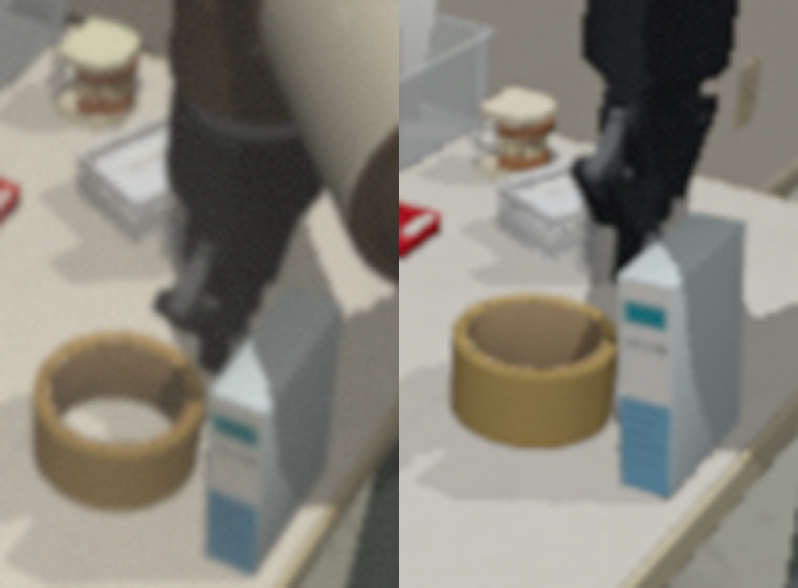

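The tall carton stands upright (270,430 and 680,360) and the force is gone. I'll back off, rise and wait.

{"name": "servo_tool", "arguments": {"commands": [[[255,0.003,0,0,0,0,0],[255,0.008,0,0,0,0,0],[255,0.012,0,0,0,0,0],[255,0.012,0,0,0,0,0],[255,0.005,0,-0.01,0,0,0],[255,0,0,-0.03,0,0,0],[255,0,0,-0.03,0,0,0],[255,0,0,-0.03,0,0,0],[255,0,0,-0.03,0,0,0],[255,0,0,-0.03,0,0,0]]]}}

```text
clock: 16.17
position: [482.1, 184.3, 255.7]
ee_rot: [1.0, 0.009, -0.0, 0.0]
contact_force: [-0.0, 0.8, -0.2]
gripper_width: 0.2
grasp_force: 0.0
```

{"name": "servo_tool", "arguments": {"commands": [[[255,0.02,0.03,0,0,0,0],[255,0.02,0.03,0,0,0,0],[255,0.02,0.03,0,0,0,0],[255,0.02,0.02,0,0,0,0],[255,0,0,0,0,0,0],[255,0,0,0,0,0,0],[255,0,0,0,0,0,0],[255,0,0,0,0,0,0],[255,0,0,0,0,0,0],[255,0,0,0,0,0,0]]]}}

```text
clock: 17.0
position: [563.5, 76.8, 254.6]
ee_rot: [1.0, 0.01, 0.0, -0.0]
contact_force: [1.0, 0.4, -0.5]
gripper_width: 0.3
grasp_force: 0.0
```

{"name": "servo_tool", "arguments": {"commands": [[[255,0,0,0,0,0,0],[255,0,0,0,0,0,0],[255,0,0,0,0,0,0],[255,0,0,0,0,0,0],[255,0,0,0,0,0,0],[255,0,0,0,0,0,0],[255,0,0,0,0,0,0],[255,0,0,0,0,0,0],[255,0,0,0,0,0,0],[255,0,0,0,0,0,0]]]}}

```text
clock: 17.83
position: [563.8, 76.1, 254.3]
ee_rot: [1.0, 0.01, -0.0, -0.0]
contact_force: [0.0, -0.7, 0.1]
gripper_width: -0.7
grasp_force: 0.0
```

{"name": "servo_tool", "arguments": {"commands": [[[255,0,0,0,0,0,0],[255,0,0,0,0,0,0],[255,0,0,0,0,0,0],[255,0,0,0,0,0,0],[255,0,0,0,0,0,0],[255,0,0,0,0,0,0],[255,0,0,0,0,0,0],[255,0,0,0,0,0,0],[255,0,0,0,0,0,0],[255,0,0,0,0,0,0]]]}}

```text
clock: 18.67
position: [563.8, 76.1, 254.3]
ee_rot: [1.0, 0.01, 0.0, 0.0]
contact_force: [0.2, -0.3, 0.2]
gripper_width: 0.1
grasp_force: 0.0
```

{"name": "servo_tool", "arguments": {"commands": [[[255,0,0,0,0,0,0],[255,0,0,0,0,0,0],[255,0,0,0,0,0,0],[255,0,0,0,0,0,0],[255,0,0,0,0,0,0],[255,0,0,0,0,0,0],[255,0,0,0,0,0,0],[255,0,0,0,0,0,0],[255,0,0,0,0,0,0],[255,0,0,0,0,0,0]]]}}

```text
clock: 19.5
position: [563.8, 76.1, 254.3]
ee_rot: [1.0, 0.01, -0.0, -0.0]
contact_force: [0.1, 0.0, -0.1]
gripper_width: -0.2
grasp_force: 0.0
```

```bash
python3 - <<'E'
import cv2,numpy as np
from bench import cams
from fit import C
a=C["side"]["frame"].astype(float)
for _ in range(8): b=cams.get_image("side")["frame"]
print("motion p99 diff",np.percentile(abs(a-b)[150:250,245:340],[50,99,100]))
g=cv2.GaussianBlur(cv2.cvtColor(b,cv2.COLOR_BGR2GRAY),(3,3),0)
# long near-vertical lines in the carton areas, vs vertical vanishing direction
from fit import proj
for X,Y in((405,184),(420,230),(540,0)): 
    p=proj("side",[[X,Y,0],[X,Y,100]]);print("upright dir at",p.round(0).tolist(),np.degrees(np.arctan2(*(p[0]-p[1]))).round(1))
for n,l in(("",cv2.createLineSegmentDetector().detect(g)[0][:,0]),):
    for x1,y1,x2,y2 in l:
        if 265<min(x1,x2)<330 and 130<min(y1,y2) and max(y1,y2)<250 and abs(y1-y2)>15 and abs(x1-x2)<abs(y1-y2)*.7:
            if y1>y2:x1,y1,x2,y2=x2,y2,x1,y1
            print(np.round([x1,y1,x2,y2]),np.degrees(np.arctan2(x2-x1,y2-y1)).round(1))
E
```

```text
motion p99 diff [0. 3. 8.]
upright dir at [[312.0, 234.0], [316.0, 196.0]] -6.8
upright dir at [[296.0, 241.0], [300.0, 203.0]] -5.5
upright dir at [[298.0, 187.0], [301.0, 155.0]] -5.2
[297. 209. 295. 224.] -8.7
[332. 182. 325. 227.] -8.6
[302. 193. 301. 209.] -2.9
[301. 211. 297. 240.] -6.6
[315. 158. 314. 173.] -2.7
```

```bash
python3 -c "
from bench import ticket;print(ticket.job_done())"
```

```text
the job is handed in; nothing more can be done
None
```

I pushed both cartons upright, moved the arm clear, confirmed the scene was still and handed the job in without a verdict back; the one concern is that the gripper briefly pressed on the tall carton's top, reading up to 15.6 N at the wrist against the 15 N limit.

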